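# Turn the drained sample tub over under the shelf

### The job

Under the low clear shelf a small blue sample tub with a black handle lies upside down on the green draining pad. Turn it right way up without taking it out from under the shelf, and set it down on the dark grey pad next to it, centred, square to the pad and with its handle towards the robot. Do it gently, never letting the tub drop or topple, and leave the bottles and the beaker where they stand.

Things in the scene. Friction and masses are not known exactly. Their poses are not given: they have to be found in the camera images.
- tub_center (a point): centre of the blue open-topped sample tub: 80 mm long (its x), 56 mm wide (its y), 45 mm high (its z), walls and base 4 mm thick, plain upright flat sides, about 0.2 kg. At the start it lies upside down: its z axis points out through the closed base (up at the start, must be down at the end); its x axis runs from the handle end to the plain far end. The flat plain end is 56 x 45 mm and the tub stands on it firmly.
- tub_bar (a point): middle of the handle: a round black sleeve, 12 mm thick, 42 mm along the tub's y, between two flat steel arms out of the handle end. It turns freely on its rod: lifted by it, the tub swings down to hang below, handle up. 70 mm from the tub's centre along its -x (30 mm out from the end face), 11.5 mm along +z: 34 mm above the pad upside down, 11 mm right way up. Axes as the tub's; they do not turn with it.
- grey_pad_top (a point): centre of the top of the dark grey rubber pad, the destination: 130 mm (its x, pointing away from the robot) by 110 mm (its y), 3 mm thick, fixed. Its z is up.
- drain_pad_top (a point): centre of the top of the green draining pad on which the tub starts: 130 x 110 mm, 3 mm thick, fixed. The two pads lie side by side and may be either way round.
- shelf_front (a point): middle of the lower front edge of the clear shelf board, 270 mm above the table. The board is 10 mm thick, reaches 200 mm back from here (its x) and 370 mm to either side (its y); it stands on 16 mm posts at its four corners and is open all round. Fixed.
- amber_mid (a point): half-way up the amber bottle with a black cap, 60 mm across, 150 mm high; leave it standing
- white_mid (a point): half-way up the white bottle with a green cap, 64 mm across, 170 mm high; leave it standing
- beaker_mid (a point): half-way up the empty glass beaker, 68 mm across, 80 mm high; leave it standing
Things that resemble listed ones, but are neither listed nor needed, are in the scene too. There is more than one size of the part that bears grey_pad_top; the job needs the middle-sized.

How it is judged:
On the way, in this order (a step that is already met when the one before it is completed fails the run):
1. the tub is raised until it is on end (angle between tub_center's own z axis and vertical above 1.2 rad), for 0.05 s.
2. the tub is the right way up (angle between tub_center's own z axis and vertical above 2.9 rad), for 0.2 s.
At the end, for the whole second after the job is handed in: The tub rests, released, right way up (within about 6 degrees) flat on the grey pad, its centre within 15 mm of the pad's centre, square to the pad within 11 degrees, the handle on the robot's side; both bottles and the beaker stand where they were (within 30 mm) (angle between tub_center's own z axis and vertical above 3.04 rad and horizontal distance between tub_center and grey_pad_top below 0.015 m and z of tub_center in the frame of grey_pad_top between 0.018 and 0.027 m and angle between the x axis of tub_center and the x axis of grey_pad_top, either way round below 0.2 rad and x of tub_bar in the frame of grey_pad_top below -0.03 m and linear speed of tub below 0.02 m/s); the robot touches nothing.
It fails at once if the tub is taken out from under the shelf (its centre more than 45 mm in front of the front edge, or behind or above the board) (x of tub_center in the frame of shelf_front below -0.045 m or x of tub_center in the frame of shelf_front above 0.24 m or z of tub_center in the frame of shelf_front above 0 m).
It fails at once if the tub drops or topples (spins faster than 7 rad/s or moves faster than 0.7 m/s) (angular speed of tub above 7 rad/s or linear speed of tub above 0.7 m/s).
It fails at once if the amber bottle is shifted by over 30 mm or tipped (distance of amber_mid from where it was at the start of the episode above 0.03 m or angle between amber_mid's own z axis and vertical above 0.4 rad).
It fails at once if the white bottle is shifted by over 30 mm or tipped (distance of white_mid from where it was at the start of the episode above 0.03 m or angle between white_mid's own z axis and vertical above 0.4 rad).
It fails at once if the beaker is shifted by over 30 mm or tipped (distance of beaker_mid from where it was at the start of the episode above 0.03 m or angle between beaker_mid's own z axis and vertical above 0.4 rad).
It also fails if it takes over 66 s, if anything falls off the work surface, if the arm or the gripper's body presses on something with over 40 N, if the wrist force passes 120 N, or if a joint passes its speed limit or range.

### The arm

A 7-joint arm with a two-finger parallel gripper is mounted at the origin on the work surface. World frame = base frame: x ahead of the robot, y to its left, z up, the work surface at z = 0. Lengths are in m, angles in rad, forces in N, time in s.
With the tool pointing down it reaches from about 0.35 to 0.9 m from the base axis. Payload 8.1 kg.
Tool frame: the origin (TCP) lies midway between the tips of the shut fingers; the grasp point (between the pads) lies 19 mm behind it (arm.hold_point_z is the z of the grasp point in the tool frame, in m); z points along the fingers, y is the line along which they close (so a half turn about z gives the same grasp; the last joint's range is limited). The gripper opens to 92 mm and grips with 3 to 60 N. Pads are 19 mm wide; open, the fingers measure 130 mm over their backs; the gripper's body (75 mm by 190 mm) begins 47 mm behind the grasp point.
Start: joints at [-1.449, 0.434, 0.025, 1.573, -0.012, 1.134, -0.075], TCP at [0.139, 0.609, 0.227] pointing down, gripper open.
Joint ranges: [-2.62, 2.62], [-0.44, 2.09], [-1.27, 1.32], [0.08, 2.57], [-1.32, 4.46], [0.12, 2], [-2.74, 2.74]. Speed limits (rad/s): [2.22, 2.22, 3.01, 3.01, 3.14, 3.14, 3.14].

### API

Orientations are given as a rotation vector (axis times angle).
In Python, from cell import arm, get_image, camera_params, job gives the robot as it stands.
- The arm moves only by the tool send_rows, never from a script. Its argument "deltas" is a list of rows, each a list of 3 entries, a list of its own where there are three numbers: the shift along the world's x, y, z in m, then the turn, a rotation vector about the world's x, y, z in rad, then the finger opening in m, from 0 to 0.0918. In form: [[[tx, ty, tz], [ax, ay, az], gripper], ...]. A call has exactly 10 rows; each row shifts and turns the commanded pose from where the row before left it; what a row does not reach is not made up. A row lasts 1/10 s, in which the tool goes at most 50 mm and 8.59 degrees, less where a joint would pass 70% of its speed; a pose out of reach is approached as far as the arm can. A call with a gripper value outside its range is refused whole. The fingers move at their own pace and stop on an object; "force" is the grip in N (left out, the last holds). Time passes only in rows, so rows that do not move let the fingers close, or fill a call up. It gives the time, the measured TCP pose, the force and the opening at its end, in the units of the state.
- arm.observe(): the state, without advancing time (a new reading comes with each control period).
- get_image(name): name is "side" or "top" or "wrist"; returns the picture (400x640x3 uint8, red, green, blue); there is no depth.
- camera_params(name): a dict with "fov_y" (degrees; the focal length in pixels is half the picture's height over the tangent of half this angle, whatever the lens; pixels are square), "cx", "cy" (the principal point, pixels), "rvec" (rotation vector, rad) and "tvec" (3), from world to camera coordinates, as OpenCV has them. Camera axes: x right, y down, z forward; pixel columns grow to the right and rows downward; lengths in m; the calibration is good to about 2 mm. A picture is of the moment at which its call begins: read the wrist's pose just before it. camera_params takes no time and is no camera call; for the wrist camera it gives the pose at the moment of the call.
- job.sign_off(): hands the job in, once; it reports no verdict.
The state is a dict: "clock": time; "joints": joint angles; "dq": joint speeds; "joint_efforts": joint torques, N m; "position": TCP position; "ee_rot": TCP orientation; "force": force on the tool from outside, world axes, zero at the start; "ft_torque": the same for the moment, N m; "width": opening from 0.0 (shut) to 1.0 (fully open).
Only numpy, scipy, OpenCV 4.12 (cv2) and the standard library are available. Lean on these libraries where they do the work, as an engineer would, in place of code of your own. Each camera call takes 0.05 s, during which the arm holds its last target. There are 200 camera calls.

## Working session

There is one attempt and no reset: what is moved stays moved. The work goes in short steps, Python scripts to look and compute and a tool call to move; the robot and the scene stay as the last step left them, time stands still between calls to the robot, and variables do not carry over. Pictures are saved under pics/ and viewed, on a budget of 10 in all, crops included, one or two more only if the job needs it, and the job is handed in when it is done.

Besides the shell and the picture viewer there is one more tool, called after "Call:" by a JSON object that holds its "api" and its "payload", one argument or row to a line. send_rows: Moves the arm, as the interface text tells. Its arguments: {"type":"object","properties":{"deltas":{"type":"array","items":{"type":"array"}},"force":{"type":"number"}},"required":["deltas"]}

```bash
ls; mkdir -p pics; cat > h.py <<'E'
import numpy as np, cv2
from cell import arm, get_image, camera_params, job
def cam(n):
    p=camera_params(n); f=200/np.tan(np.radians(p['fov_y'])/2)
    return np.array([[f,0,p['cx']],[0,f,p['cy']],[0,0,1]]), cv2.Rodrigues(np.array(p['rvec'],float))[0], np.array(p['tvec'],float)
def ray(c,u,v):
    K,R,t=c; return -R.T@t, R.T@np.linalg.solve(K,[u,v,1])
def onz(c,u,v,z):
    o,d=ray(c,u,v); return o+d*(z-o[2])/d[2]
def proj(c,P):
    K,R,t=c; q=K@(R@np.array(P,float)+t); return q[:2]/q[2]
def save(n,im,s=1): cv2.imwrite('pics/'+n+'.png',cv2.resize(im[:,:,::-1],None,fx=s,fy=s))
E
python3 - <<'E'
from h import *
print(arm.observe(), arm.hold_point_z)
a=[]
for n in('top','side'):
    im=get_image(n); np.save(n+'.npy',im); save(n+'0',im,1.25 if 0 else 1); print(n,camera_params(n))
    a.append(im)
save('both',np.vstack(a),0.75)
E
```

```text
pics
{'clock': 0.0, 'joints': array([-1.4486125 ,  0.43522812,  0.02496098,  1.57410542, -0.01158804,
        1.1339676 , -0.07510011]), 'dq': array([-1.23224224e-04, -8.92887059e-04, -4.74034795e-05, -9.04135777e-04,
        3.26822507e-04,  8.26782085e-04,  2.30543368e-04]), 'joint_efforts': array([-1.37146806e-03, -6.67840219e+01,  9.84877199e-01, -3.14466333e+01,
       -6.05312688e-02,  4.30274627e-02,  1.64396351e-04]), 'position': array([0.13924961, 0.60877058, 0.22593841]), 'ee_rot': array([-3.52427893e-01, -3.12173357e+00,  2.45590391e-03]), 'force': array([-0.26273101, -1.03201533, -0.04474311]), 'ft_torque': array([ 0.00263358, -0.01697035,  0.01066324]), 'width': 1.0026766262308147} -0.0188
top {'fov_y': 52.36257328616093, 'cx': 325.5204584006168, 'cy': 201.24874966997442, 'rvec': array([ 2.13929282, -2.16906203,  0.11902197]), 'tvec': array([0.02081719, 0.58848088, 0.94542364])}
side {'fov_y': 46.73214100361368, 'cx': 315.1303468264557, 'cy': 200.22126428010768, 'rvec': array([ 1.97932484, -0.67057239,  0.42871696]), 'tvec': array([-0.47205442,  0.30312998,  0.85333008])}
```

View pics/top0.png

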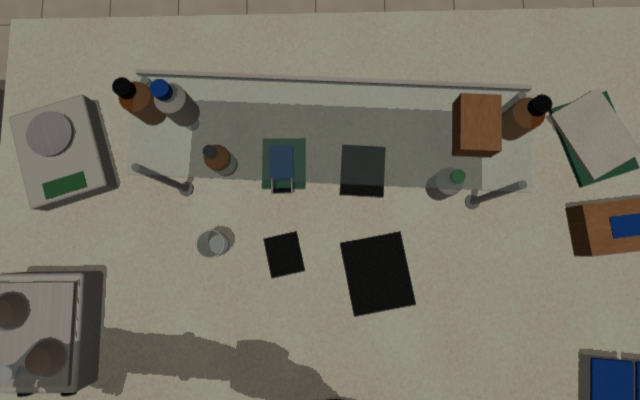

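View pics/side0.png

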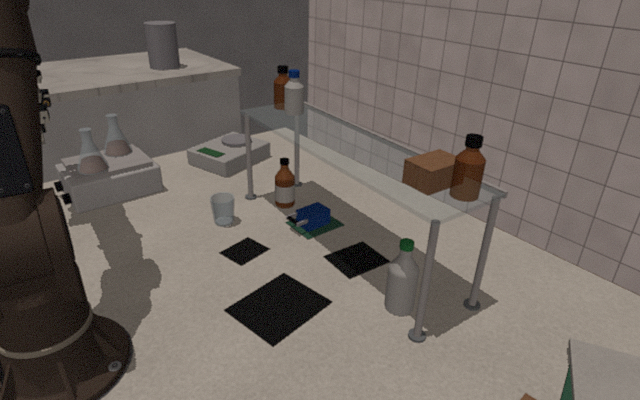

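The top view shows these candidates:
- **Tub:** at (281,163), handle at (282,187) towards the robot. The other blue items at (615,365) and (630,225) are decoys.
- **Grey pads:** small (284,254), large (377,273), and one under the shelf, next to the green pad, at (362,170). That last one should be the middle size.
- **Bottles and beaker:** amber (217,160) under the shelf with decoys on top at (135,98) and (525,118), white with green cap (450,180) with a blue-capped decoy at (170,100), and beaker (213,243).

Next I measure them.

```bash
python3 - <<'E'
from h import *
im=np.load('top.npy'); c=cam('top'); hsv=cv2.cvtColor(im,cv2.COLOR_RGB2HSV)
print('cam',-c[1].T@c[2])
def blobs(m,x0,x1,y0,y1,z,name,mn=60):
    k=np.zeros_like(m); k[y0:y1,x0:x1]=m[y0:y1,x0:x1]
    for q in cv2.findContours(k,cv2.RETR_EXTERNAL,cv2.CHAIN_APPROX_NONE)[0]:
        if cv2.contourArea(q)<mn: continue
        P=np.array([onz(c,u+.0,v+.0,z)[:2] for u,v in q[:,0]],np.float32)*1000
        print(name,cv2.boundingRect(q),np.round(cv2.minAreaRect(P),1) if 0 else cv2.minAreaRect(P))
H,S,V=[hsv[:,:,i] for i in range(3)]
dark=((V<60)).astype(np.uint8)*255
blobs(dark,330,400,130,210,.003,'mid')
blobs(dark,255,315,225,290,.003,'small'); blobs(dark,330,430,225,330,.003,'large')
blue=((H>100)&(H<125)&(S>110)).astype(np.uint8)*255
blobs(blue,255,310,130,195,.048,'tub')
green=((H>60)&(H<100)&(S>90)).astype(np.uint8)*255
blobs(cv2.bitwise_or(green,blue),255,310,130,205,.003,'green')
print('hsv',hsv[163,281],hsv[145,270],hsv[170,362],hsv[190,362],hsv[187,282],hsv[255,284])
for n,u,v,z in [('amb',217,160,.15),('white',457,176,.17),('beak',213,243,.05),('bar',282,189,.037),('shelf fl',133,168,.28),('shelf fr',532,190,.28),('postFL',187,188,0),('postFR',472,201,0)]: print(n,onz(c,u,v,z).round(3))
s=np.load('side.npy')
save('crop1',np.hstack([cv2.resize(im[120:220,240:400],None,fx=3.0,fy=3.0,interpolation=cv2.INTER_CUBIC),cv2.resize(s[190:290,265:365],(300,300),interpolation=cv2.INTER_CUBIC)]))
E
```

```text
cam [0.470449   0.00331856 1.00957202]
mid (340, 145, 45, 52) ((669.68017578125, -80.20439910888672), (107.91127014160156, 126.59986114501953), 85.94602966308594)
small (264, 232, 41, 46) ((463.3120422363281, 117.58786010742188), (97.64840698242188, 82.93537902832031), 12.017871856689453)
large (340, 232, 75, 84) ((414.877685546875, -110.18378448486328), (178.60655212402344, 150.8825225830078), 10.070014953613281)
tub (269, 145, 24, 34) ((684.9006958007812, 119.27434539794922), (80.08362579345703, 55.02568817138672), 2.5427231788635254)
green (274, 180, 16, 9) ((637.881591796875, 122.89617919921875), (37.94765853881836, 20.325441360473633), 89.14779663085938)
green (269, 145, 24, 34) ((695.7011108398438, 125.49590301513672), (58.387245178222656, 85.1415023803711), 89.81604766845703)
hsv [105 118  80] [87 70 66] [68 23 44] [38 60 17] [ 72 120  53] [30 34 15]
amb [0.668 0.245 0.15 ]
white [ 0.622 -0.264  0.17 ]
beak [0.492 0.279 0.05 ]
bar [0.62  0.118 0.037]
shelf fl [0.626 0.363 0.28 ]
shelf fr [ 0.574 -0.362  0.28 ]
postFL [0.632 0.362 0.   ]
postFR [ 0.588 -0.352  0.   ]
```

View pics/crop1.png

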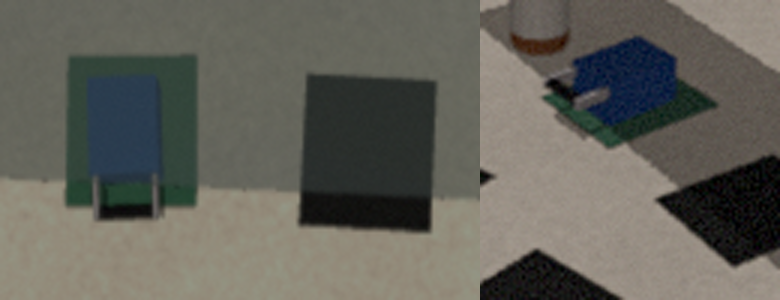

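The crop confirms the choice. The tub is at (0.685, 0.119), yawed about +2.5°, with its handle towards the robot. The pad under the shelf measures 127x108 mm, so it is the middle-sized one, at (0.670, -0.080) and yawed about -4°. The shelf front is at about x=0.60.

Plan: lift by the bar so the tub stands on its plain end, regrip its sides with the tool tilted 45°, roll half a turn about the tool axis, and place. First I move clear to the front.

Call:
{"api": "send_rows", "payload": {
  "deltas": [
    [[0.02,-0.04,0.018],[0,0,-0.11],0.06],
    [[0.02,-0.04,0.018],[0,0,-0.11],0.06],
    [[0.02,-0.04,0.018],[0,0,-0.11],0.06],
    [[0.02,-0.04,0.018],[0,0,-0.11],0.06],
    [[0.02,-0.04,0.018],[0,0,-0.11],0.06],
    [[0.02,-0.04,0.018],[0,0,-0.11],0.06],
    [[0.02,-0.04,0.018],[0,0,-0.11],0.06],
    [[0.02,-0.04,0.018],[0,0,-0.11],0.06],
    [[0.02,-0.04,0.018],[0,0,-0.11],0.06],
    [[0.02,-0.04,0.018],[0,0,-0.11],0.06]
  ]
}}

```text
clock: 1.1
position: [0.3396, 0.2073, 0.4073]
ee_rot: [-1.937, -2.473, -0.0]
force: [2.0, 1.6, 0.5]
width: 0.654
```

```bash
python3 - <<'E'
from h import *
o=arm.observe(); print(o['joints'].round(3),o['position'].round(4),cv2.Rodrigues(o['ee_rot'])[0].round(3)); print([a for a in dir(arm) if a[0]!='_'])
E
```

```text
[-1.108 -0.09   0.39   1.77   0.034  1.456 -0.482] [0.3396 0.2073 0.4073] [[-0.239  0.971 -0.   ]
 [ 0.971  0.239  0.   ]
 [ 0.    -0.    -1.   ]]
['PlanningError', 'hold_point_z', 'observe']
```

```bash
cat > kin.py <<'E'
import numpy as np, itertools
from scipy.spatial.transform import Rotation as R
A=[([-1.44861,.435228,.024961,1.574105,-.011588,1.133968,-.0751],[.13925,.60877,.22594],[-.352428,-3.121734,.002456]),
([-1.108,-.09,.39,1.77,.034,1.456,-.482],[.3396,.2073,.4073],[-1.937,-2.473,0])]
AX='zyzyzyz'
def chain(q,s): # list of cumulative rotations
    T=R.identity(); out=[]
    for a,x,k in zip(AX,q,s): T=T*R.from_euler(a,k*x); out.append(T)
    return out
E
python3 - <<'E'
from kin import *
res=[]
for s in itertools.product([1,-1],repeat=4):
    sg=[s[0],1,s[1],1,s[2],1,s[3]]
    X=[chain(q,sg)[-1].inv()*R.from_rotvec(r) for q,p,r in A]   # const tool rot
    res.append(((X[0].inv()*X[1]).magnitude(),sg,X[0].as_rotvec().round(3)))
for r in sorted(res,key=lambda r:r[0])[:4]: print(r)
sg=sorted(res,key=lambda r:r[0])[0][1]
E
```

```text
(0.0011499422874025943, [-1, 1, -1, 1, -1, 1, -1], array([ 0.   , -0.   ,  1.571]))
(0.08911928687691538, [-1, 1, -1, 1, 1, 1, -1], array([-0.015,  0.018,  1.581]))
(0.668043359829277, [1, 1, -1, 1, 1, 1, -1], array([-0.017, -0.015, -1.317]))
(0.6806838263505615, [1, 1, -1, 1, -1, 1, -1], array([ 0.002, -0.003, -1.326]))
```

Call:
{"api": "send_rows", "payload": {
  "deltas": [
    [[0.01,-0.015,0.005],[-0.12,-0.07,0],0.06],
    [[0.01,-0.015,0.005],[-0.12,-0.07,0],0.06],
    [[0.01,-0.015,0.005],[-0.12,-0.07,0],0.06],
    [[0.01,-0.015,0.005],[-0.12,-0.07,0],0.06],
    [[0.01,-0.015,0.005],[-0.12,-0.07,0],0.06],
    [[0.01,-0.015,0.005],[-0.12,-0.07,0],0.06],
    [[0.01,-0.015,0.005],[-0.12,-0.07,0],0.06],
    [[0.01,-0.015,0.005],[-0.12,-0.07,0],0.06],
    [[0,0,0],[0,0,0],0.06],
    [[0,0,0],[0,0,0],0.06]
  ]
}}

```text
clock: 2.1
position: [0.419, 0.0897, 0.4462]
ee_rot: [1.27, 1.63, -0.476]
force: [-0.4, -0.4, 0.7]
width: 0.656
```

```bash
cat >> kin.py <<'E'
SG=[-1,1,-1,1,-1,1,-1]
TOOL=R.from_rotvec([0,0,np.pi/2])
def fk(q,p):
    h,e1,L1,e2,L2,c,Lt=p; T=chain(q,SG)
    x=np.array([0,0,h])+T[2].apply([e1,0,L1])+T[4-1].apply([e2,0,L2])+T[5].apply([c,0,Lt])
    return x,T[-1]*TOOL
E
python3 - <<'E'
from kin import *
from h import *
from scipy.optimize import least_squares
import json
o=arm.observe(); q,p,r=[o[k].tolist() for k in('joints','position','ee_rot')]
B=A+[(q,p,r)]; json.dump(B,open('poses.json','w'))
print(np.round(q,3),np.round(p,4),(fk(q,[0]*7)[1].inv()*R.from_rotvec(r)).magnitude(),'a',R.from_rotvec(r).apply([0,0,1]).round(2),'yt',R.from_rotvec(r).apply([0,1,0]).round(2))
f=lambda P:np.concatenate([fk(q,P)[0]-p for q,p,r in B]+[1e-3*np.array([P[1],P[3],P[5],P[1]+P[3]])])
s=least_squares(f,[.35,0,.4,0,.4,0,.25]); print(s.x.round(4),np.abs(s.fun).max()); 
E
```

```text
[-1.254  0.135  0.176  1.962  0.868  1.746 -0.995] [0.419  0.0897 0.4462] 1.0329400704738531e-15 a [ 0.45 -0.77 -0.45] yt [0.89 0.38 0.25]
[ 0.3216 -0.1836  0.4299 -0.1948  0.6719  0.08    0.4507] 0.05316061681223322
```

```bash
python3 - <<'E'
from kin import *
import json
B=json.load(open('poses.json'))
names=['0z']+['1x','1y']+['2x','2z']+['3x','3y']+['4x','4z']+['5x','5y']+['6x','6z']
M=[];b=[]
for q,p,r in B:
    T=[R.identity()]+chain(q,SG)
    C=[]
    for n in names: C.append(T[int(n[0])].as_matrix()[:,'xyz'.index(n[1])])
    M.append(np.array(C).T); b.append(p)
M=np.vstack(M);b=np.concatenate(b)
print(np.linalg.svd(M)[1].round(3))
out=[]
base=[0,4,8,12]
rest=[i for i in range(13) if i not in base]
for k in range(0,5):
    for s in itertools.combinations(rest,k):
        I=base+list(s); x,_,rk,sv=np.linalg.lstsq(M[:,I],b,rcond=None)
        out.append((k,np.abs(M[:,I]@x-b).max(),[(names[i],round(v,3)) for i,v in zip(I,x)]))
for k in range(5):
    for o in sorted([o for o in out if o[0]==k],key=lambda o:o[1])[:5]: print(o)
E
```

```text
[3.848 3.695 2.967 0.866 0.774 0.383 0.348 0.267 0.212]
(0, np.float64(0.0515251998655754), [('0z', np.float64(0.342)), ('2z', np.float64(0.531)), ('4z', np.float64(0.448)), ('6z', np.float64(0.416))])
(1, np.float64(0.000551988429228295), [('0z', np.float64(0.259)), ('2z', np.float64(0.568)), ('4z', np.float64(0.422)), ('6z', np.float64(0.37)), ('1y', np.float64(-0.054))])
(1, np.float64(0.0011753686553796494), [('0z', np.float64(0.3)), ('2z', np.float64(0.534)), ('4z', np.float64(0.439)), ('6z', np.float64(0.372)), ('3y', np.float64(-0.052))])
(1, np.float64(0.023162039838331483), [('0z', np.float64(0.314)), ('2z', np.float64(0.521)), ('4z', np.float64(0.44)), ('6z', np.float64(0.386)), ('5y', np.float64(-0.046))])
(1, np.float64(0.04852700080912163), [('0z', np.float64(0.332)), ('2z', np.float64(0.551)), ('4z', np.float64(0.548)), ('6z', np.float64(0.405)), ('2x', np.float64(-0.105))])
(1, np.float64(0.04957470494934248), [('0z', np.float64(0.338)), ('2z', np.float64(0.558)), ('4z', np.float64(0.537)), ('6z', np.float64(0.404)), ('1x', np.float64(-0.094))])
(2, np.float64(0.000158
[... 2740 characters left out ...]
, np.float64(0.556)), ('4z', np.float64(0.429)), ('6z', np.float64(0.37)), ('1y', np.float64(-0.034)), ('3y', np.float64(-0.019)), ('4x', np.float64(0.001)), ('6x', np.float64(0.001))])
(4, np.float64(8.764096381397302e-06), [('0z', np.float64(0.274)), ('2z', np.float64(0.556)), ('4z', np.float64(0.432)), ('6z', np.float64(0.37)), ('1y', np.float64(-0.035)), ('3x', np.float64(-0.001)), ('3y', np.float64(-0.019)), ('6x', np.float64(0.002))])
(4, np.float64(1.1408019321867968e-05), [('0z', np.float64(0.272)), ('2z', np.float64(0.558)), ('4z', np.float64(0.428)), ('6z', np.float64(0.37)), ('1x', np.float64(-0.0)), ('1y', np.float64(-0.038)), ('3y', np.float64(-0.015)), ('6x', np.float64(0.0))])
```

```bash
cat >> kin.py <<'E'
from scipy.optimize import least_squares
LO=np.array([-2.62,-.44,-1.27,.08,-1.32,.12,-2.74]);HI=np.array([2.62,2.09,1.32,2.57,4.46,2,2.74])
def fk(q):
    T=[R.identity()]+chain(q,SG)
    return np.array([0,0,.273])+T[1].apply([0,-.036,0])+T[2].apply([0,0,.557])+T[3].apply([0,-.017,0])+T[4].apply([0,0,.428])+T[6].apply([0,0,.370]),T[7]*TOOL
def ik(p,Rg,q0,pref=None):
    pref=q0 if pref is None else pref
    def f(q):
        x,Q=fk(q); return np.concatenate([10*(x-p),3*(Q.inv()*Rg).as_rotvec(),.01*(np.array(q)-pref)])
    s=least_squares(f,np.clip(q0,LO+.01,HI-.01),bounds=(LO+.02,HI-.02)); x,Q=fk(s.x)
    return s.x,np.linalg.norm(x-p),(Q.inv()*Rg).magnitude()
def ori(az,th,roll=0):
    """tool azimuth, dip below horizontal; roll 0: y_t in vertical plane pointing down-back"""
    a=np.array([np.cos(th),0,-np.sin(th)]); y=np.array([-np.sin(th),0,-np.cos(th)])
    M=np.column_stack([np.cross(y,a),y,a]); return R.from_euler('z',az)*R.from_matrix(M)*R.from_euler('z',roll)
def rows(P,g):
    """list of (pos,R) -> delta rows rounded"""
    out=[]
    for (p,Q),(p2,Q2) in zip(P,P[1:]):
        out.append([np.round(p2-p,4).tolist(),np.round((Q2*Q.inv()).as_rotvec(),3).tolist(),g])
    return out
E
python3 - <<'E'
from kin import *
from h import *
q=arm.observe()['joints']; seed=np.array([-.2,.5,0,2.,3.1,.6,0])
bar=np.array([.615,.116,.037]); g=ori(.044,np.radians(52)); a=g.apply([0,0,1])
qg,e1,e2=ik(bar-a*.09+a*.014,g,seed); print('goal',qg.round(3),e1,e2,fk(qg)[0].round(3))
for th in (20,30,45): 
    for p in ([.66,.1,.12],[.64,0,.12]): r=ik(np.array(p),ori(0,np.radians(th)),seed); print(th,p,r[0].round(2),round(r[1],4),round(r[2],4))
for rl in(-1.57,1.57): r=ik(np.array([.67,-.08,.05]),ori(-.07,np.radians(45),rl),seed); print(rl,r[0].round(2),r[1:])
N=20; W=[fk(q+(qg-q)*i/N) for i in range(N+1)]
print('z',[w[0].round(2).tolist() for w in W][::3]); print('max',max(np.linalg.norm(r[0]) for r in rows(W,0)),max(np.linalg.norm(r[1]) for r in rows(W,0)))
for k in rows(W,.02): print(str([np.round(k[0],3).tolist(),np.round(k[1],2).tolist(),.02])+',')
E
```

```text
goal [-0.65   0.386  0.257  2.43   2.659  0.317  0.11 ] 5.811365831019678e-06 3.593096773520049e-05 [0.568 0.114 0.097]
20 [0.66, 0.1, 0.12] [-0.45  0.78 -0.03  2.52  2.68  1.37 -0.05] 0.0 0.0
20 [0.64, 0, 0.12] [ 0.52  1.01 -0.93  2.55  2.84  1.55  0.71] 0.0001 0.0002
30 [0.66, 0.1, 0.12] [-0.45  0.6   0.02  2.46  2.69  0.97  0.03] 0.0 0.0
30 [0.64, 0, 0.12] [-0.18  0.6   0.02  2.54  2.98  1.04 -0.01] 0.0 0.0
45 [0.66, 0.1, 0.12] [-0.56  0.45  0.23  2.31  2.68  0.39  0.11] 0.0 0.0
45 [0.64, 0, 0.12] [-0.21  0.42  0.09  2.37  2.99  0.43  0.02] 0.0 0.0
-1.57 [-0.37  0.68  0.53  2.35  3.51  0.66  1.03] (np.float64(1.9254470121913974e-06), 1.655894471758075e-05)
1.57 [ 0.36  0.65 -0.44  2.29  2.73  0.6  -1.08] (np.float64(2.103953653789906e-06), 2.082259823116936e-05)
z [[0.42, 0.09, 0.45], [0.52, 0.09, 0.45], [0.61, 0.1, 0.44], [0.66, 0.13, 0.41], [0.69, 0.15, 0.35], [0.68, 0.16, 0.26], [0.63, 0.14, 0.16]]
max 0.04598032187795122 0.1568853084262513
[[0.036, -0.002, -0.0], [-0.05, -0.0, 0.08], 0.02],
[[0.034, -0.0, 0.0], [-0.05, 0.0, 0.09], 0.02],
[[0.032, 0.001, 0.0], [-0.06, 0.01, 0.0
[... 212 characters left out ...]
], 0.02],
[[0.019, 0.008, -0.01], [-0.09, 0.04, 0.09], 0.02],
[[0.016, 0.008, -0.013], [-0.09, 0.05, 0.09], 0.02],
[[0.012, 0.008, -0.017], [-0.09, 0.05, 0.09], 0.02],
[[0.009, 0.007, -0.02], [-0.09, 0.06, 0.09], 0.02],
[[0.005, 0.006, -0.024], [-0.1, 0.06, 0.09], 0.02],
[[0.001, 0.005, -0.027], [-0.1, 0.07, 0.09], 0.02],
[[-0.004, 0.003, -0.029], [-0.1, 0.07, 0.09], 0.02],
[[-0.008, 0.0, -0.032], [-0.1, 0.07, 0.09], 0.02],
[[-0.013, -0.002, -0.033], [-0.09, 0.08, 0.09], 0.02],
[[-0.017, -0.005, -0.034], [-0.09, 0.08, 0.09], 0.02],
[[-0.022, -0.008, -0.034], [-0.09, 0.09, 0.09], 0.02],
[[-0.026, -0.011, -0.033], [-0.08, 0.09, 0.1], 0.02],
[[-0.031, -0.014, -0.031], [-0.08, 0.09, 0.1], 0.02],
```

```bash
python3 - <<'E'
from kin import *
from h import *
q=arm.observe()['joints']; seed=np.array([-.4,.2,.2,2.4,2.7,.6,0])
bar=np.array([.615,.116,.037]); g=ori(.044,np.radians(52)); a=g.apply([0,0,1])
qg=ik(bar-a*.076,g,seed)[0]
qw,e,f=ik(np.array([.535,.10,.30]),ori(.044,np.radians(35)),qg); print(qw.round(2),e,f)
# straight line positions, joint-interpolated orientations
import sys
W=[fk(q)]
N=21
for i in range(1,N+1): W.append((fk(q)[0]+(fk(qw)[0]-fk(q)[0])*i/N, fk(q+(qw-q)*i/N)[1]))
r=rows(W,.02); print('max rot',max(np.linalg.norm(k[1]) for k in r))
qq=q
for w in W[1:]:
    qq,e,_=ik(*w,qq); 
    print(qq.round(2),round(e,4)) if e>1e-3 else 0
for k in r: print(str([np.round(k[0],3).tolist(),np.round(k[1],2).tolist(),.02])+',')
E
```

```text
[-0.6  -0.09  0.02  2.49  1.88  0.45  0.9 ] 1.4103695764731172e-05 7.160892537546126e-05
max rot 0.13559867255987426
[[0.006, 0.0, -0.007], [-0.03, 0.04, 0.08], 0.02],
[[0.006, 0.0, -0.007], [-0.04, 0.04, 0.08], 0.02],
[[0.006, 0.0, -0.007], [-0.04, 0.04, 0.08], 0.02],
[[0.006, 0.0, -0.007], [-0.05, 0.04, 0.09], 0.02],
[[0.006, 0.0, -0.007], [-0.05, 0.04, 0.09], 0.02],
[[0.006, 0.0, -0.007], [-0.06, 0.04, 0.09], 0.02],
[[0.006, 0.0, -0.007], [-0.06, 0.04, 0.09], 0.02],
[[0.006, 0.0, -0.007], [-0.06, 0.04, 0.09], 0.02],
[[0.006, 0.0, -0.007], [-0.07, 0.04, 0.09], 0.02],
[[0.006, 0.0, -0.007], [-0.07, 0.04, 0.09], 0.02],
[[0.006, 0.0, -0.007], [-0.07, 0.04, 0.09], 0.02],
[[0.006, 0.0, -0.007], [-0.08, 0.04, 0.09], 0.02],
[[0.006, 0.0, -0.007], [-0.08, 0.04, 0.09], 0.02],
[[0.006, 0.0, -0.007], [-0.08, 0.04, 0.09], 0.02],
[[0.006, 0.0, -0.007], [-0.08, 0.04, 0.09], 0.02],
[[0.006, 0.0, -0.007], [-0.08, 0.04, 0.1], 0.02],
[[0.006, 0.0, -0.007], [-0.08, 0.03, 0.1], 0.02],
[[0.006, 0.0, -0.007], [-0.09, 0.03, 0.1], 0.02],
[[0.006, 0.0, -0.007], [-0.09, 0.03, 0.1], 0.02],
[[0.006, 0.0, -0.007], [-0.08, 0.03, 0.1], 0.02],
[[0.006, 0.0, -0.007], [-0.08, 0.03, 0.1], 0.02],
```

Call:
{"api": "send_rows", "payload": {
  "deltas": [
    [[0.006,0,-0.007],[-0.03,0.04,0.08],0.02],
    [[0.006,0,-0.007],[-0.04,0.04,0.08],0.02],
    [[0.006,0,-0.007],[-0.04,0.04,0.08],0.02],
    [[0.006,0,-0.007],[-0.05,0.04,0.09],0.02],
    [[0.006,0,-0.007],[-0.05,0.04,0.09],0.02],
    [[0.006,0,-0.007],[-0.06,0.04,0.09],0.02],
    [[0.006,0,-0.007],[-0.06,0.04,0.09],0.02],
    [[0.006,0,-0.007],[-0.06,0.04,0.09],0.02],
    [[0.006,0,-0.007],[-0.07,0.04,0.09],0.02],
    [[0.006,0,-0.007],[-0.07,0.04,0.09],0.02]
  ]
}}

```text
clock: 3.1
position: [0.4796, 0.0896, 0.3773]
ee_rot: [0.022, 2.023, -0.588]
force: [0.7, 0.3, 0.5]
width: 0.217
```

Call:
{"api": "send_rows", "payload": {
  "deltas": [
    [[0.006,0,-0.007],[-0.07,0.04,0.09],0.02],
    [[0.006,0,-0.007],[-0.08,0.04,0.09],0.02],
    [[0.006,0,-0.007],[-0.08,0.04,0.09],0.02],
    [[0.006,0,-0.007],[-0.08,0.04,0.09],0.02],
    [[0.006,0,-0.007],[-0.08,0.04,0.09],0.02],
    [[0.006,0,-0.007],[-0.08,0.04,0.1],0.02],
    [[0.006,0,-0.007],[-0.08,0.03,0.1],0.02],
    [[0.006,0,-0.007],[-0.09,0.03,0.1],0.02],
    [[0.006,0,-0.007],[-0.09,0.03,0.1],0.02],
    [[0.006,0,-0.007],[-0.08,0.03,0.1],0.02]
  ]
}}

```text
clock: 4.1
position: [0.5404, 0.0892, 0.3088]
ee_rot: [-1.51, 1.687, -0.774]
force: [0.6, 0.6, -0.0]
width: 0.219
```

```bash
cat > plan.py <<'E'
from kin import *
from h import *
def state():
    o=arm.observe(); return o['position'],R.from_rotvec(o['ee_rot']),o['joints']
def show():
    p,Q,q=state(); print('t',arm.observe()['clock'],'p',p.round(4),'q',q.round(2),'a',Q.apply([0,0,1]).round(2),'yt',Q.apply([0,1,0]).round(2),'fk err',np.abs(fk(q)[0]-p).max().round(4))
def line(N,pg,Qg,g,p0=None,Q0=None):
    if p0 is None: p0,Q0,_=state()
    rv=(Qg*Q0.inv()).as_rotvec()
    print(N,'rows of',[np.round((np.array(pg)-p0)/N,4).tolist(),np.round(rv/N,4).tolist(),g],'norms/row',np.linalg.norm(np.array(pg)-p0)/N,np.linalg.norm(rv)/N)
E
python3 - <<'E'
from plan import *
show(); q=state()[2]
bar=np.array([.615,.116,.037]); g=ori(.044,np.radians(52)); a=g.apply([0,0,1])
pg=bar-a*.056
r=ik(pg,g,q); print(r[0].round(2),r[1:])
line(20,pg,g,.02)
E
```

```text
t 4.1 p [0.5404 0.0892 0.3088] q [-0.98 -0.14  0.4   2.52  1.9   0.51  0.77] a [ 0.83  0.03 -0.55] yt [-0.55  0.13 -0.82] fk err 0.0003
[-0.41  0.43 -0.03  2.4   2.45  0.39  0.35] (np.float64(7.4144911712387855e-06), 4.994583701460948e-05)
20 rows of [[0.002, 0.0013, -0.0114], [-0.0063, 0.0159, 0.0053], 0.02] norms/row 0.011629955948978934 0.01791959189309693
```

Call:
{"api": "send_rows", "payload": {
  "deltas": [
    [[0.004,0.0026,-0.0228],[-0.0126,0.0318,0.0106],0.02],
    [[0.004,0.0026,-0.0228],[-0.0126,0.0318,0.0106],0.02],
    [[0.004,0.0026,-0.0228],[-0.0126,0.0318,0.0106],0.02],
    [[0.004,0.0026,-0.0228],[-0.0126,0.0318,0.0106],0.02],
    [[0.004,0.0026,-0.0228],[-0.0126,0.0318,0.0106],0.02],
    [[0.004,0.0026,-0.0228],[-0.0126,0.0318,0.0106],0.02],
    [[0.004,0.0026,-0.0228],[-0.0126,0.0318,0.0106],0.02],
    [[0.004,0.0026,-0.0228],[-0.0126,0.0318,0.0106],0.02],
    [[0.004,0.0026,-0.0228],[-0.0126,0.0318,0.0106],0.02],
    [[0.004,0.0026,-0.0228],[-0.0126,0.0318,0.0106],0.02]
  ]
}}

```text
clock: 5.1
position: [0.582, 0.1158, 0.0802]
ee_rot: [-1.87, 1.796, -0.62]
force: [0.9, -0.4, 0.5]
width: 0.215
```

```bash
python3 - <<'E'
from plan import *
show()
c=cam('wrist'); im=get_image('wrist'); np.save('w1.npy',im)
for P in ([.615,.116,.037],[.615,.095,.037],[.615,.137,.037]): print(proj(c,P).round(1))
save('w1',im)
E
```

```text
t 5.1 p [0.582  0.1158 0.0802] q [-0.65  0.44  0.27  2.41  2.76  0.35  0.  ] a [ 0.62  0.03 -0.79] yt [-0.79 -0.03 -0.62] fk err 0.0005
[314.5 218.1]
[315.5 186.7]
[313.5 247.9]
```

View pics/w1.png

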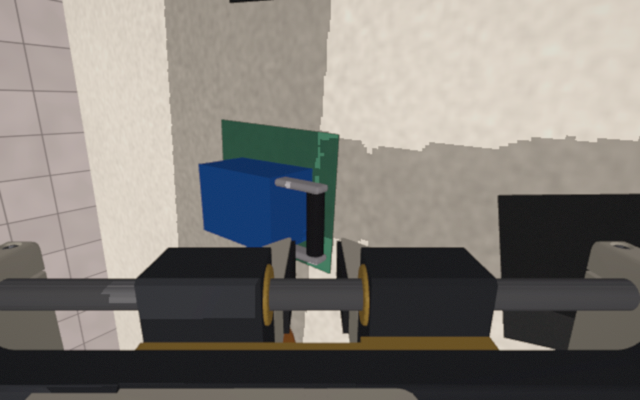

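The wrist view shows the bar at column 316, rows 190–252, against a prediction of 314.5 and 187–248. That is within about 2 mm, and the bar sits between thin finger plates (columns 290 and 345). Next I advance along the tool axis and close.

Call:
{"api": "send_rows", "payload": {
  "deltas": [
    [[0.0043,0.0004,-0.0056],[0,0,0],0.022],
    [[0.0043,0.0004,-0.0056],[0,0,0],0.022],
    [[0.0043,0.0004,-0.0056],[0,0,0],0.022],
    [[0.0043,0.0004,-0.0056],[0,0,0],0.022],
    [[0.0043,0.0004,-0.0056],[0,0,0],0.022],
    [[0.0043,0.0004,-0.0056],[0,0,0],0.022],
    [[0.0043,0.0004,-0.0056],[0,0,0],0.022],
    [[0.0043,0.0004,-0.0056],[0,0,0],0.022],
    [[0.0043,0.0004,-0.0056],[0,0,0],0.022],
    [[0.0043,0.0004,-0.0056],[0,0,0],0.022]
  ]
}}

```text
clock: 6.15
position: [0.6227, 0.1193, 0.0222]
ee_rot: [-1.874, 1.797, -0.619]
force: [0.3, -1.0, 0.1]
width: 0.242
```

Call:
{"api": "send_rows", "payload": {
  "deltas": [
    [[0,0,0],[0,0,0],0.008],
    [[0,0,0],[0,0,0],0.008],
    [[0,0,0],[0,0,0],0.008],
    [[0,0,0],[0,0,0],0.008],
    [[0,0,0],[0,0,0],0.008],
    [[0,0,0],[0,0,0],0.0],
    [[0,0,0],[0,0,0],0.0],
    [[0,0,0],[0,0,0],0.0],
    [[0,0,0],[0,0,0],0.0],
    [[0,0,0],[0,0,0],0.0]
  ],
  "force": 15
}}

```text
clock: 7.15
position: [0.6222, 0.1193, 0.0227]
ee_rot: [-1.874, 1.797, -0.619]
force: [-0.2, 0.3, 3.0]
width: 0.124
```

The fingers stopped at 11.4 mm, so they are on the bar. I now lift slowly while flattening the tool, so that the tub swings down to hang.

Call:
{"api": "send_rows", "payload": {
  "deltas": [
    [[0.0018,0,0.0033],[0.001,-0.0175,0],0.0],
    [[0.0018,0,0.0033],[0.001,-0.0175,0],0.0],
    [[0.0018,0,0.0033],[0.001,-0.0175,0],0.0],
    [[0.0018,0,0.0033],[0.001,-0.0175,0],0.0],
    [[0.0018,0,0.0033],[0.001,-0.0175,0],0.0],
    [[0.0018,0,0.0033],[0.001,-0.0175,0],0.0],
    [[0.0018,0,0.0033],[0.001,-0.0175,0],0.0],
    [[0.0018,0,0.0033],[0.001,-0.0175,0],0.0],
    [[0.0018,0,0.0033],[0.001,-0.0175,0],0.0],
    [[0.0018,0,0.0033],[0.001,-0.0175,0],0.0]
  ]
}}

```text
clock: 8.15
position: [0.6408, 0.1193, 0.0562]
ee_rot: [-1.753, 1.684, -0.75]
force: [0.6, 0.5, -1.9]
width: 0.122
```

```bash
python3 - <<'E'
from plan import *
show(); print(arm.observe()['force'],arm.observe()['width'])
im=get_image('side'); np.save('s2.npy',im); save('s2',cv2.resize(im[150:300,220:440],None,fx=2.5,fy=2.5))
E
```

```text
t 8.15 p [0.6408 0.1193 0.0562] q [-0.56  0.62  0.18  2.41  2.82  0.69 -0.08] a [ 0.74  0.03 -0.67] yt [-0.67 -0.03 -0.74] fk err 0.0006
[ 0.60286212  0.50443225 -1.919794  ] 0.12150443220644715
```

View pics/s2.png

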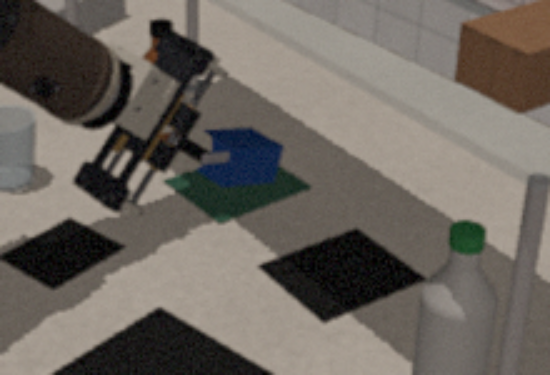

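The side view shows the bar held at (215,157) in the crop, with the handle end of the tub rising and the gripper clear of the shelf. I continue.

Call:
{"api": "send_rows", "payload": {
  "deltas": [
    [[0.0018,0,0.0033],[0.001,-0.0175,0],0.0],
    [[0.0018,0,0.0033],[0.001,-0.0175,0],0.0],
    [[0.0018,0,0.0033],[0.001,-0.0175,0],0.0],
    [[0.0018,0,0.0033],[0.001,-0.0175,0],0.0],
    [[0.0018,0,0.0033],[0.001,-0.0175,0],0.0],
    [[0.0018,0,0.0033],[0.001,-0.0175,0],0.0],
    [[0.0018,0,0.0033],[0.001,-0.0175,0],0.0],
    [[0.0018,0,0.0033],[0.001,-0.0175,0],0.0],
    [[0.0018,0,0.0033],[0.001,-0.0175,0],0.0],
    [[0.0018,0,0.0033],[0.001,-0.0175,0],0.0]
  ]
}}

```text
clock: 9.2
position: [0.6585, 0.1193, 0.089]
ee_rot: [-1.631, 1.568, -0.867]
force: [0.1, -0.5, -1.0]
width: 0.125
```

Call:
{"api": "send_rows", "payload": {
  "deltas": [
    [[0.0018,0,0.0033],[0.001,-0.0175,0],0.0],
    [[0.0018,0,0.0033],[0.001,-0.0175,0],0.0],
    [[0.0018,0,0.0033],[0.001,-0.0175,0],0.0],
    [[0.0018,0,0.0033],[0.001,-0.0175,0],0.0],
    [[0.0018,0,0.0033],[0.001,-0.0175,0],0.0],
    [[0.0018,0,0.0033],[0.001,-0.0175,0],0.0],
    [[0.0018,0,0.0033],[0.001,-0.0175,0],0.0],
    [[0.0018,0,0.0033],[0.001,-0.0175,0],0.0],
    [[0.0018,0,0.0033],[0.001,-0.0175,0],0.0],
    [[0.0018,0,0.0033],[0.001,-0.0175,0],0.0]
  ]
}}

```text
clock: 10.2
position: [0.6764, 0.1193, 0.1219]
ee_rot: [-1.506, 1.449, -0.973]
force: [-0.2, -0.9, -3.0]
width: 0.122
```

```bash
python3 - <<'E'
from plan import *
show(); print(arm.observe()['force'],arm.observe()['width'])
im=get_image('side'); np.save('s3.npy',im); save('s3',cv2.resize(im[150:280,250:400],None,fx=4,fy=4))
E
```

```text
t 10.2 p [0.6764 0.1193 0.1219] q [-0.58  0.75  0.17  2.49  2.79  1.22 -0.15] a [ 0.93  0.04 -0.37] yt [-0.37 -0.01 -0.93] fk err 0.0007
[-0.22024748 -0.93919834 -2.98974543] 0.12214151704143217
```

View pics/s3.png

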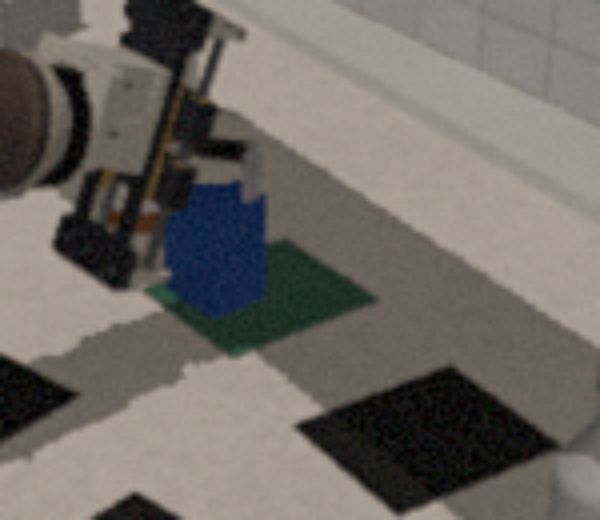

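The tub hangs on end under the bar (force -3 N). I lower it and shift forward so the plain end comes down flat.

Call:
{"api": "send_rows", "payload": {
  "deltas": [
    [[0.0006,0,-0.0018],[0,0,0],0.0],
    [[0.0006,0,-0.0018],[0,0,0],0.0],
    [[0.0006,0,-0.0018],[0,0,0],0.0],
    [[0.0006,0,-0.0018],[0,0,0],0.0],
    [[0.0014,0,-0.0018],[0,0,0],0.0],
    [[0.0014,0,-0.0018],[0,0,0],0.0],
    [[0.0014,0,-0.0018],[0,0,0],0.0],
    [[0.0014,0,-0.0018],[0,0,0],0.0],
    [[0.001,0,0],[0,0,0],0.0],
    [[0,0,0],[0,0,0],0.0]
  ]
}}

```text
clock: 11.25
position: [0.6859, 0.1194, 0.1079]
ee_rot: [-1.505, 1.449, -0.972]
force: [1.4, 0.5, 1.4]
width: 0.122
```

```bash
python3 - <<'E'
from plan import *
show(); print(arm.observe()['force'],arm.observe()['ft_torque'])
im=get_image('side'); np.save('s4.npy',im); c=cam('side')
m=cv2.inRange(cv2.cvtColor(im,cv2.COLOR_RGB2HSV),(105,120,40),(125,255,255)); q=max(cv2.findContours(m[:290],cv2.RETR_EXTERNAL,cv2.CHAIN_APPROX_NONE)[0],key=cv2.contourArea)
print(cv2.approxPolyDP(q,3,True)[:,0].tolist(),cv2.boundingRect(q))
p=state()[0]; bx=p-.018*state()[1].apply([0,0,1]); print('bar',bx.round(4))
y=.119
for x in (bx[0]-.0115-.0225,bx[0]-.0115+.0225):
  for yy in (y-.028,y+.028): print(x.round(3),yy,[proj(c,[x,yy,z]).round(0).tolist() for z in (.003,.083)])
E
```

```text
t 11.25 p [0.6859 0.1194 0.1079] q [-0.57  0.78  0.16  2.46  2.8   1.24 -0.16] a [ 0.93  0.04 -0.37] yt [-0.37 -0.01 -0.93] fk err 0.0007
[1.42155904 0.53600729 1.38698992] [0.07014417 0.76019309 0.18944683]
[[312, 199], [301, 200], [294, 212], [295, 225], [305, 232], [318, 227], [318, 203], [314, 205]] (294, 199, 26, 34)
bar [0.6691 0.1187 0.1147]
0.635 0.091 [[305.0, 233.0], [305.0, 207.0]]
0.635 0.147 [[293.0, 224.0], [293.0, 199.0]]
0.68 0.091 [[318.0, 228.0], [318.0, 203.0]]
0.68 0.147 [[305.0, 220.0], [306.0, 195.0]]
```

The blue outline's corners match an upright box to within 1–2 px, and the force has changed sign, so the pad is carrying the tub. I release gently and back out.

Call:
{"api": "send_rows", "payload": {
  "deltas": [
    [[0.0005,0,-0.0005],[0,0,0],0.0],
    [[0,0,-0.0005],[0,0,0],0.0],
    [[0,0,0],[0,0,0],0.013],
    [[0,0,0],[0,0,0],0.014],
    [[0,0,0],[0,0,0],0.016],
    [[0,0,0],[0,0,0],0.02],
    [[0,0,0],[0,0,0],0.022],
    [[0,0,0],[0,0,0],0.022],
    [[0,0,0],[0,0,0],0.022],
    [[0,0,0],[0,0,0],0.022]
  ]
}}

```text
clock: 12.3
position: [0.6857, 0.1192, 0.1062]
ee_rot: [-1.507, 1.45, -0.972]
force: [-0.4, 0.2, -0.2]
width: 0.239
```

Call:
{"api": "send_rows", "payload": {
  "deltas": [
    [[-0.005,0,0.002],[0,0,0],0.022],
    [[-0.009,0,0.0037],[0,0,0],0.022],
    [[-0.014,0,0.0055],[0,0,0],0.022],
    [[-0.014,0,0.0055],[0,0,0],0.022],
    [[-0.014,0,0.0055],[0,0,0],0.022],
    [[-0.014,0,0.0055],[0,0,0],0.03],
    [[-0.014,0,0.0055],[0,0,0],0.04],
    [[-0.014,0,0.0055],[0,0,0],0.06],
    [[-0.014,0,0.0055],[0,0,0],0.08],
    [[0,0,0],[0,0,0],0.085]
  ]
}}

```text
clock: 13.3
position: [0.596, 0.1412, 0.0887]
ee_rot: [-1.602, 1.423, -0.933]
force: [0.1, -0.5, -0.5]
width: 0.623
```

```bash
python3 - <<'E'
from plan import *
show()
c=cam('side'); im=get_image('side'); ct=cam('top'); t=get_image('top')
for n,i,z in(('side',im,290),('top',t,215)):
    m=cv2.inRange(cv2.cvtColor(i,cv2.COLOR_RGB2HSV),(100,110,40),(125,255,255)); m[z:]=0; m[:,400:]=0
    q=max(cv2.findContours(m,cv2.RETR_EXTERNAL,cv2.CHAIN_APPROX_NONE)[0],key=cv2.contourArea)
    print(n,cv2.approxPolyDP(q,3,True)[:,0].tolist(),cv2.boundingRect(q))
np.save('t5.npy',t)
save('s5',np.hstack([cv2.resize(im[170:270,220:360],(560,400)),cv2.resize(t[130:230,255:315],(240,400))]))
E
```

```text
t 13.3 p [0.596  0.1412 0.0887] q [ 0.11  1.03 -0.93  2.57  2.55  1.68  0.6 ] a [ 0.9   0.08 -0.42] yt [-0.42 -0.07 -0.91] fk err 0.0008
side [[307, 196], [294, 201], [294, 224], [306, 232], [319, 224], [318, 203], [313, 204]] (294, 196, 26, 37)
top [[271, 164], [268, 176], [274, 178], [273, 183], [293, 182], [290, 166]] (268, 164, 26, 20)
```

View pics/s5.png

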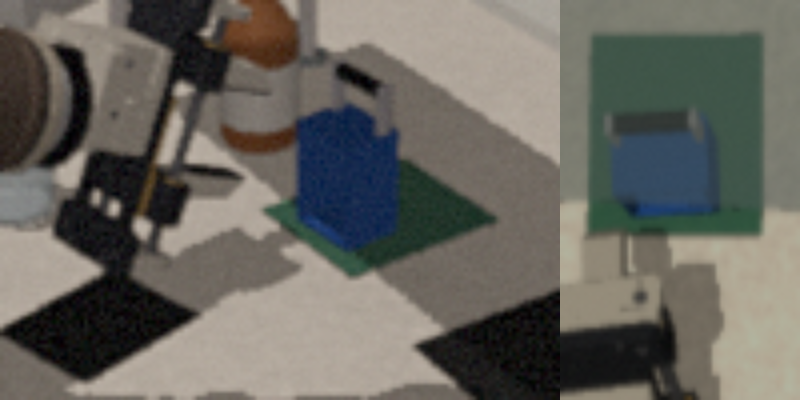

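The tub stands firmly on its plain end on the green pad, handle up (side crop (350,170), top crop (655,150)). On backing out, j4 reached its limit, so I plan the 45° side-grip regrasp with the kinematic model.

```bash
cat >> plan.py <<'E'
def sim(W,q,tag=''):
    lo=9;bad=0;Q=[q]
    for w in W:
        q,e,f=ik(w[0],w[1],q); bad=max(bad,e,f); Q.append(q)
    Q=np.array(Q); print(tag,'maxerr',round(bad,4),'j4max',Q[:,3].max().round(2),'dq',np.abs(np.diff(Q,axis=0)).max(0).round(2),'end',Q[-1].round(2)); return q
def interp(p0,Q0,p1,Q1,N):
    rv=(Q1*Q0.inv()).as_rotvec(); return [(p0+(p1-p0)*i/N,R.from_rotvec(rv*i/N)*Q0) for i in range(1,N+1)]
E
python3 - <<'E'
from plan import *
p,Q,q=state(); C=np.array([.658,.119,.043]); th=np.pi/4
for s in(1,-1):
    G=ori(.044,th,s*np.pi/2); a=G.apply([0,0,1]); pre=C-.097*a; gr=C+.013*a
    q1=sim(interp(p,Q,pre,G,16),q,f'roll{s} pre'); q2=sim(interp(pre,G,gr,G,8),q1,'in')
    up=np.array([.60,.03,.105])+.013*a
    q3=sim(interp(gr,G,up,G,8),q2,'up')
    W=[];F=None
    for i in range(1,31):
        u=i/30; O=ori(.044-.115*u,th,s*(np.pi/2-np.pi*u)); W.append((np.array([.60,.03-.11*u,.105])+.013*O.apply([0,0,1]),O))
    q4=sim(W,q3,'roll')
    O=W[-1][1]; fin=np.array([.67,-.08,.027])+.013*O.apply([0,0,1]); sim(interp(W[-1][0],O,fin,O,10),q4,'place')
    line(16,pre,G,.085)
E
```

```text
Traceback (most recent call last):
  File "plan.py", line 14, in sim
    q,e,f=ik(w[0],w[1],q); bad=max(bad,e,f); Q.append(q)
          ~~^^^^^^^^^^^^^
  File "kin.py", line 25, in ik
    s=least_squares(f,np.clip(q0,LO+.01,HI-.01),bounds=(LO+.02,HI-.02)); x,Q=fk(s.x)
ValueError: Initial guess is outside of provided bounds
```

```bash
sed -i 's/LO+.01,HI-.01/LO+.021,HI-.021/' kin.py; cat > run1.py <<'E'
from plan import *
p,Q,q=state(); C=np.array([.658,.119,.043]); th=np.pi/4
for s in(1,-1):
    G=ori(.044,th,s*np.pi/2); a=G.apply([0,0,1]); pre=C-.097*a; gr=C+.013*a
    q1=sim(interp(p,Q,pre,G,16),q,f'roll{s} pre'); q2=sim(interp(pre,G,gr,G,8),q1,'in')
    up=np.array([.60,.03,.105])+.013*a
    q3=sim(interp(gr,G,up,G,8),q2,'up')
    W=[]
    for i in range(1,31):
        u=i/30; O=ori(.044-.115*u,th,s*(np.pi/2-np.pi*u)); W.append((np.array([.60,.03-.11*u,.105])+.013*O.apply([0,0,1]),O))
    q4=sim(W,q3,'roll')
    O=W[-1][1]; fin=np.array([.67,-.08,.027])+.013*O.apply([0,0,1]); sim(interp(W[-1][0],O,fin,O,10),q4,'place')
    line(16,pre,G,.085)
E
python3 run1.py
```

```text
roll1 pre maxerr 0.0001 j4max 2.57 dq [0.14 0.16 0.26 0.02 0.05 0.11 0.15] end [ 0.45  0.77 -1.25  2.39  2.04  1.08 -0.57]
in maxerr 0.0 j4max 2.39 dq [0.01 0.03 0.02 0.02 0.03 0.01 0.01] end [ 0.39  0.98 -1.1   2.24  2.23  1.1  -0.53]
up maxerr 0.0 j4max 2.39 dq [0.04 0.03 0.01 0.02 0.   0.03 0.01] end [ 0.67  0.79 -1.2   2.39  2.2   0.93 -0.49]
roll maxerr 0.0 j4max 2.42 dq [0.02 0.02 0.03 0.   0.03 0.02 0.08] end [ 0.22  0.47 -0.24  2.42  2.9   0.54  1.81]
place maxerr 0.0 j4max 2.42 dq [0.   0.03 0.   0.02 0.   0.01 0.  ] end [ 0.19  0.7  -0.22  2.28  2.91  0.64  1.83]
16 rows of [[-0.0005, -0.0015, 0.0012], [0.0816, 0.0227, -0.0597], 0.085] norms/row 0.0020125037457444372 0.10361097865175228
roll-1 pre maxerr 0.0034 j4max 2.57 dq [0.22 0.21 0.33 0.02 0.05 0.1  0.45] end [ 0.32  0.62 -1.01  2.39  2.1   0.89  2.42]
in maxerr 0.0 j4max 2.39 dq [0.01 0.03 0.02 0.02 0.02 0.01 0.01] end [ 0.27  0.86 -0.9   2.25  2.27  0.95  2.45]
up maxerr 0.0 j4max 2.4 dq [0.04 0.03 0.01 0.02 0.01 0.03 0.  ] end [ 0.53  0.65 -0.96  2.4   2.31  0.78  2.45]
roll maxerr 0.0 j4max 2.4 dq [0.03 0.02 0.03 0.   0.01 0.02 0.1 ] end [ 0.93  0.84 -1.25  2.37  2.21  0.89 -0.37]
place maxerr 0.0 j4max 2.37 dq [0.01 0.02 0.01 0.02 0.02 0.01 0.  ] end [ 0.81  1.05 -1.12  2.24  2.35  0.96 -0.35]
16 rows of [[-0.0005, -0.0015, 0.0012], [-0.08, 0.0123, 0.0528], 0.085] norms/row 0.0020125037457444372 0.09668849011381439
```

Call:
{"api": "send_rows", "payload": {
  "deltas": [
    [[-0.001,-0.0012,0.001],[0.0653,0.0182,-0.0478],0.06],
    [[-0.001,-0.0012,0.001],[0.0653,0.0182,-0.0478],0.06],
    [[-0.001,-0.0012,0.001],[0.0653,0.0182,-0.0478],0.06],
    [[-0.001,-0.0012,0.001],[0.0653,0.0182,-0.0478],0.06],
    [[-0.001,-0.0012,0.001],[0.0653,0.0182,-0.0478],0.06],
    [[-0.001,-0.0012,0.001],[0.0653,0.0182,-0.0478],0.06],
    [[-0.001,-0.0012,0.001],[0.0653,0.0182,-0.0478],0.06],
    [[-0.001,-0.0012,0.001],[0.0653,0.0182,-0.0478],0.06],
    [[-0.001,-0.0012,0.001],[0.0653,0.0182,-0.0478],0.06],
    [[-0.001,-0.0012,0.001],[0.0653,0.0182,-0.0478],0.06]
  ]
}}

```text
clock: 14.4
position: [0.5889, 0.1291, 0.1058]
ee_rot: [-0.887, 2.02, -0.505]
force: [0.3, -0.3, 0.2]
width: 0.655
```

Call:
{"api": "send_rows", "payload": {
  "deltas": [
    [[0.0002,-0.0012,0.001],[0.0653,0.0182,-0.0478],0.085],
    [[0.0002,-0.0012,0.001],[0.0653,0.0182,-0.0478],0.085],
    [[0.0002,-0.0012,0.001],[0.0653,0.0182,-0.0478],0.085],
    [[0.0002,-0.0012,0.001],[0.0653,0.0182,-0.0478],0.085],
    [[0.0002,-0.0012,0.001],[0.0653,0.0182,-0.0478],0.085],
    [[0.0002,-0.0012,0.001],[0.0653,0.0182,-0.0478],0.085],
    [[0.0002,-0.0012,0.001],[0.0653,0.0182,-0.0478],0.085],
    [[0.0002,-0.0012,0.001],[0.0653,0.0182,-0.0478],0.085],
    [[0.0002,-0.0012,0.001],[0.0653,0.0182,-0.0478],0.085],
    [[0.0002,-0.0012,0.001],[0.0653,0.0182,-0.0478],0.085]
  ]
}}

```text
clock: 15.4
position: [0.5908, 0.1163, 0.1154]
ee_rot: [-0.05, 2.352, 0.011]
force: [0.3, -0.1, -0.5]
width: 0.927
```

```bash
python3 - <<'E'
from plan import *
show(); print(arm.observe()['width'])
C=np.array([.658,.119,.043]); G=ori(.044,np.pi/4,np.pi/2); a=G.apply([0,0,1])
print('pre',(C-.097*a).round(4)); line(1,C-.097*a,G,0); line(10,C+.013*a,G,.085)
c=cam('wrist'); im=get_image('wrist'); save('w6',im); np.save('w6.npy',im)
for d in ([-.0225,-.028,.04],[-.0225,.028,.04],[.0225,-.028,.04],[.0225,.028,.04],[-.0225,-.028,-.04],[-.0225,.028,-.04]): print(d,proj(c,C+R.from_euler('z',.044).apply(d)).round(0))
E
```

```text
t 15.4 p [0.5908 0.1163 0.1154] q [ 0.44  0.76 -1.24  2.38  2.03  1.07 -0.57] a [ 0.71  0.02 -0.7 ] yt [-0.04  1.   -0.01] fk err 0.0005
0.9270380038763917
pre [0.5895 0.116  0.1116]
1 rows of [[-0.0013, -0.0003, -0.0038], [0.0065, 0.0043, 0.0045], 0] norms/row 0.004063075875189116 0.009033525072779021
10 rows of [[0.0076, 0.0003, -0.0082], [0.0007, 0.0004, 0.0004], 0.085] norms/row 0.011182463519103897 0.0009033525072779021
[-0.0225, -0.028, 0.04] [271. 236.]
[-0.0225, 0.028, 0.04] [356. 236.]
[0.0225, -0.028, 0.04] [278. 259.]
[0.0225, 0.028, 0.04] [350. 260.]
[-0.0225, -0.028, -0.04] [278. 140.]
[-0.0225, 0.028, -0.04] [351. 140.]
```

View pics/w6.png

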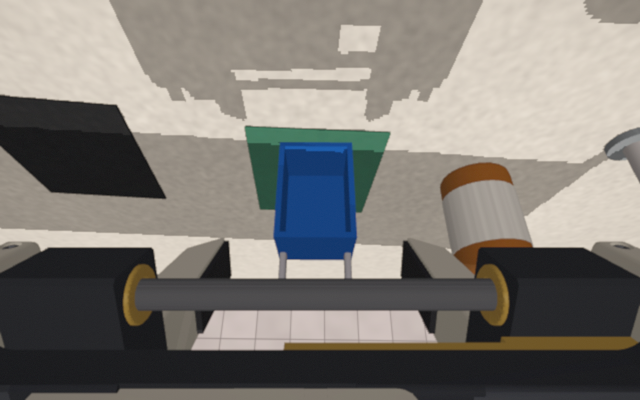

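The wrist view shows the open tub at (278–356, 143–240), matching the prediction to within 3–4 px and centred between the fingers. I go in along the 45° axis and close on the sides.

Call:
{"api": "send_rows", "payload": {
  "deltas": [
    [[0.0076,0.0003,-0.0082],[0.0007,0.0004,0.0004],0.085],
    [[0.0076,0.0003,-0.0082],[0.0007,0.0004,0.0004],0.085],
    [[0.0076,0.0003,-0.0082],[0.0007,0.0004,0.0004],0.085],
    [[0.0076,0.0003,-0.0082],[0.0007,0.0004,0.0004],0.085],
    [[0.0076,0.0003,-0.0082],[0.0007,0.0004,0.0004],0.085],
    [[0.0076,0.0003,-0.0082],[0.0007,0.0004,0.0004],0.085],
    [[0.0076,0.0003,-0.0082],[0.0007,0.0004,0.0004],0.085],
    [[0.0076,0.0003,-0.0082],[0.0007,0.0004,0.0004],0.085],
    [[0.0076,0.0003,-0.0082],[0.0007,0.0004,0.0004],0.085],
    [[0.0076,0.0003,-0.0082],[0.0007,0.0004,0.0004],0.085]
  ]
}}

```text
clock: 16.45
position: [0.6671, 0.1204, 0.0311]
ee_rot: [-0.055, 2.359, 0.027]
force: [0.9, 0.0, -0.3]
width: 0.927
```

Call:
{"api": "send_rows", "payload": {
  "deltas": [
    [[0,0,0],[0,0,0],0.07],
    [[0,0,0],[0,0,0],0.066],
    [[0,0,0],[0,0,0],0.063],
    [[0,0,0],[0,0,0],0.061],
    [[0,0,0],[0,0,0],0.059],
    [[0,0,0],[0,0,0],0.057],
    [[0,0,0],[0,0,0],0.055],
    [[0,0,0],[0,0,0],0.05],
    [[0,0,0],[0,0,0],0.05],
    [[0,0,0],[0,0,0],0.05]
  ],
  "force": 30
}}

```text
clock: 17.45
position: [0.6668, 0.1198, 0.0322]
ee_rot: [-0.054, 2.358, 0.026]
force: [-2.3, -6.1, 6.4]
width: 0.608
```

```bash
cat > run2.py <<'E'
from plan import *
show(); print(arm.observe()['width']*91.8,arm.observe()['force'])
p,Q,q=state(); th=np.pi/4
d=-.013*Q.apply([0,0,1]); print('centre est',p+d)
up=np.array([.60,.06,.108])-d
line(10,up,Q,.05)
q=sim(interp(p,Q,up,Q,10),q,'up')
# roll about tool axis with yaw
W=[];p0=up;Q0=Q; az0=np.arctan2(*Q.apply([0,0,1])[[1,0]])
O=ori(-.071,th,-np.pi/2)
mid=ori(-.01,th,0)
e1=np.array([.60,-.01,.108])+.013*mid.apply([0,0,1]); e2=np.array([.61,-.08,.108])+.013*O.apply([0,0,1])
line(15,e1,mid,.05,up,Q); line(15,e2,O,.05,e1,mid)
W=interp(up,Q,e1,mid,15); q=sim(W,q,'r1'); q=sim(interp(e1,mid,e2,O,15),q,'r2')
E
python3 run2.py
```

```text
t 17.45 p [0.6668 0.1198 0.0322] q [ 0.39  0.98 -1.1   2.25  2.23  1.1  -0.53] a [ 0.7   0.03 -0.71] yt [-0.05  1.    0.  ] fk err 0.0006
55.84797414162093 [-2.27891522 -6.14169062  6.36064552]
centre est [0.6575924  0.11930259 0.04141199]
10 rows of [[-0.0058, -0.0059, 0.0067], [0.0, 0.0, 0.0], 0.05] norms/row 0.010614916117220824 0.0
up maxerr 0.0 j4max 2.38 dq [0.02 0.02 0.01 0.01 0.01 0.02 0.  ] end [ 0.6   0.79 -1.21  2.38  2.15  0.97 -0.51]
15 rows of [[0.0, -0.0047, 0.0], [-0.0737, -0.0015, 0.0708], 0.05] norms/row 0.004702831735141525 0.10217722120265366
15 rows of [[0.0007, -0.0047, 0.0], [-0.0736, 0.003, 0.0704], 0.05] norms/row 0.004750806615188822 0.10187610703918457
r1 maxerr 0.0 j4max 2.4 dq [0.01 0.02 0.03 0.   0.03 0.03 0.09] end [ 0.47  0.56 -0.76  2.4   2.44  0.67  0.71]
r2 maxerr 0.0 j4max 2.4 dq [0.02 0.01 0.03 0.   0.03 0.02 0.08] end [ 0.24  0.47 -0.27  2.4   2.87  0.52  1.85]
```

Gripped at 55.8 mm. I lift straight up first and then back a little, still within the shelf limit.

Call:
{"api": "send_rows", "payload": {
  "deltas": [
    [[0,0,0.005],[0,0,0],0.05],
    [[0,0,0.008],[0,0,0],0.05],
    [[0,0,0.009],[0,0,0],0.05],
    [[-0.005,-0.006,0.009],[0,0,0],0.05],
    [[-0.01,-0.01,0.009],[0,0,0],0.05],
    [[-0.01,-0.01,0.009],[0,0,0],0.05],
    [[-0.01,-0.01,0.009],[0,0,0],0.05],
    [[-0.01,-0.01,0.009],[0,0,0],0.05],
    [[-0.008,-0.008,0],[0,0,0],0.05],
    [[-0.005,-0.005,0],[0,0,0],0.05]
  ]
}}

```text
clock: 18.45
position: [0.6073, 0.0599, 0.0989]
ee_rot: [-0.055, 2.359, 0.025]
force: [0.5, 0.6, -2.1]
width: 0.611
```

```bash
python3 - <<'E'
from plan import *
show(); print(arm.observe()['force'])
im=get_image('side'); save('s7',cv2.resize(im[120:300,200:420],None,fx=2.7,fy=2.7))
E
```

```text
t 18.45 p [0.6073 0.0599 0.0989] q [ 0.59  0.78 -1.19  2.38  2.15  0.96 -0.52] a [ 0.7   0.03 -0.71] yt [-0.05  1.    0.  ] fk err 0.0004
[ 0.47782962  0.5875341  -2.08718261]
```

View pics/s7.png

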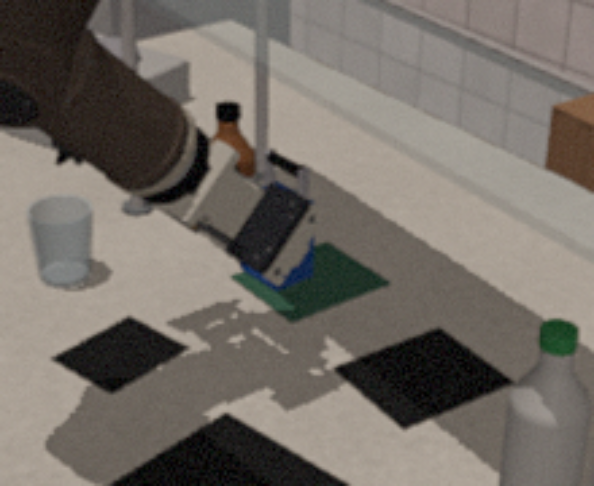

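The side view shows the tub held on end in the fingers (crop (290,240)), clear of the pad, with the bottles and beaker untouched. I now roll half a turn about the tool axis.

Call:
{"api": "send_rows", "payload": {
  "deltas": [
    [[0,-0.0047,0.0006],[-0.0737,-0.0015,0.0708],0.05],
    [[0,-0.0047,0.0006],[-0.0737,-0.0015,0.0708],0.05],
    [[0,-0.0047,0.0006],[-0.0737,-0.0015,0.0708],0.05],
    [[0,-0.0047,0.0006],[-0.0737,-0.0015,0.0708],0.05],
    [[0,-0.0047,0.0006],[-0.0737,-0.0015,0.0708],0.05],
    [[0,-0.0047,0],[-0.0737,-0.0015,0.0708],0.05],
    [[0,-0.0047,0],[-0.0737,-0.0015,0.0708],0.05],
    [[0,-0.0047,0],[-0.0737,-0.0015,0.0708],0.05],
    [[0,-0.0047,0],[-0.0737,-0.0015,0.0708],0.05],
    [[0,-0.0047,0],[-0.0737,-0.0015,0.0708],0.05]
  ]
}}

```text
clock: 19.5
position: [0.6083, 0.0147, 0.1014]
ee_rot: [-1.227, 2.092, -0.492]
force: [0.4, 0.0, -2.5]
width: 0.61
```

Call:
{"api": "send_rows", "payload": {
  "deltas": [
    [[0,-0.0047,0],[-0.0737,-0.0015,0.0708],0.05],
    [[0,-0.0047,0],[-0.0737,-0.0015,0.0708],0.05],
    [[0,-0.0047,0],[-0.0737,-0.0015,0.0708],0.05],
    [[0,-0.0047,0],[-0.0737,-0.0015,0.0708],0.05],
    [[0,-0.0047,0],[-0.0737,-0.0015,0.0708],0.05],
    [[0.0007,-0.0047,0],[-0.0736,0.003,0.0704],0.05],
    [[0.0007,-0.0047,0],[-0.0736,0.003,0.0704],0.05],
    [[0.0007,-0.0047,0],[-0.0736,0.003,0.0704],0.05],
    [[0.0007,-0.0047,0],[-0.0736,0.003,0.0704],0.05],
    [[0.0007,-0.0047,0],[-0.0736,0.003,0.0704],0.05]
  ]
}}

```text
clock: 20.5
position: [0.6118, -0.032, 0.1013]
ee_rot: [-2.246, 1.334, -0.933]
force: [0.1, 0.2, -2.5]
width: 0.608
```

Call:
{"api": "send_rows", "payload": {
  "deltas": [
    [[0.0007,-0.0047,0],[-0.0736,0.003,0.0704],0.05],
    [[0.0007,-0.0047,0],[-0.0736,0.003,0.0704],0.05],
    [[0.0007,-0.0047,0],[-0.0736,0.003,0.0704],0.05],
    [[0.0007,-0.0047,0],[-0.0736,0.003,0.0704],0.05],
    [[0.0007,-0.0047,0],[-0.0736,0.003,0.0704],0.05],
    [[0.0007,-0.0047,0],[-0.0736,0.003,0.0704],0.05],
    [[0.0007,-0.0047,0],[-0.0736,0.003,0.0704],0.05],
    [[0.0007,-0.0047,0],[-0.0736,0.003,0.0704],0.05],
    [[0.0007,-0.0047,0],[-0.0736,0.003,0.0704],0.05],
    [[0.0007,-0.0047,0],[-0.0736,0.003,0.0704],0.05]
  ]
}}

```text
clock: 21.5
position: [0.6188, -0.0788, 0.1011]
ee_rot: [2.873, -0.094, 1.19]
force: [0.4, 0.4, -2.6]
width: 0.606
```

```bash
python3 - <<'E'
from plan import *
show(); print(arm.observe()['force'],arm.observe()['width']*91.8)
p,Q,q=state(); O=ori(-.071,np.pi/4,-np.pi/2); print('rot err',(O*Q.inv()).as_rotvec().round(3))
pg=np.array([.67,-.08,.0405])+.0125*O.apply([0,0,1]); line(10,pg,O,.05); sim(interp(p,Q,pg,O,10),q)
c=cam('wrist'); im=get_image('wrist'); s=get_image('side')
C=p-.013*Q.apply([0,0,1]); print('C',C.round(4)); cs=cam('side')
Y=R.from_euler('z',-.071)
for d in ([-.04,-.028,.0225],[.04,-.028,.0225],[-.04,-.028,-.0225],[.04,-.028,-.0225],[-.07,0,-.0115]): print(d,proj(cs,C+Y.apply(d)).round(0),proj(c,C+Y.apply(d)).round(0))
save('b8',np.vstack([cv2.resize(s[150:280,230:422],(480,325)),cv2.resize(im,(480,300))[:270]]))
E
```

```text
t 21.5 p [ 0.6188 -0.0788  0.1011] q [ 0.23  0.46 -0.26  2.4   2.86  0.51  1.85] a [ 0.71 -0.05 -0.71] yt [-0.07 -1.    0.01] fk err 0.0004
[ 0.36501813  0.37231087 -2.55652211] 55.599779068616044
rot err [ 0.005 -0.    -0.003]
10 rows of [[0.006, -0.0002, -0.0069], [0.0005, -0.0, -0.0003], 0.05] norms/row 0.009182747635265784 0.0006209858584737481
 maxerr 0.0 j4max 2.4 dq [0.   0.02 0.   0.01 0.   0.01 0.  ] end [ 0.21  0.67 -0.25  2.28  2.88  0.61  1.86]
C [ 0.6096 -0.0782  0.1103]
[-0.04, -0.028, 0.0225] [333. 231.] [400. 357.]
[0.04, -0.028, 0.0225] [361. 221.] [380. 167.]
[-0.04, -0.028, -0.0225] [333. 248.] [379. 366.]
[0.04, -0.028, -0.0225] [360. 237.] [367. 213.]
[-0.07, 0, -0.0115] [315. 242.] [319. 449.]
```

View pics/b8.png

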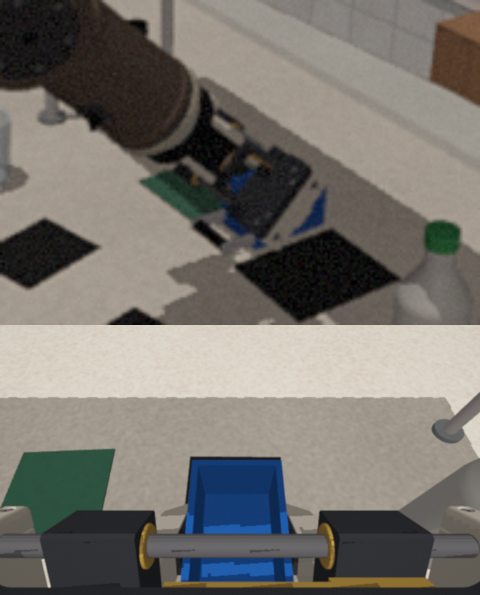

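The tub is the right way up with its handle towards the robot (side crop handle at (215,235), wrist view open side up). I bring it over the pad centre at 15 mm clearance.

Call:
{"api": "send_rows", "payload": {
  "deltas": [
    [[0.006,-0.0002,-0.0069],[0.0005,0,-0.0003],0.05],
    [[0.006,-0.0002,-0.0069],[0.0005,0,-0.0003],0.05],
    [[0.006,-0.0002,-0.0069],[0.0005,0,-0.0003],0.05],
    [[0.006,-0.0002,-0.0069],[0.0005,0,-0.0003],0.05],
    [[0.006,-0.0002,-0.0069],[0.0005,0,-0.0003],0.05],
    [[0.006,-0.0002,-0.0069],[0.0005,0,-0.0003],0.05],
    [[0.006,-0.0002,-0.0069],[0.0005,0,-0.0003],0.05],
    [[0.006,-0.0002,-0.0069],[0.0005,0,-0.0003],0.05],
    [[0.006,-0.0002,-0.0069],[0.0005,0,-0.0003],0.05],
    [[0,0,0],[0,0,0],0.05]
  ]
}}

```text
clock: 22.6
position: [0.6735, -0.0813, 0.0388]
ee_rot: [2.876, -0.109, 1.192]
force: [0.1, 0.7, -2.2]
width: 0.61
```

```bash
python3 - <<'E'
from plan import *
show(); print(arm.observe()['force'])
p,Q,q=state(); C=p-.013*Q.apply([0,0,1]); print('C',C.round(4)); Y=R.from_euler('z',-.071)
for n in('side','top'):
    c=cam(n); i=get_image(n); np.save(n+'9.npy',i)
    m=cv2.inRange(cv2.cvtColor(i,cv2.COLOR_RGB2HSV),(100,100,30),(125,255,255)); m[290:]=0; m[:,420:]=0;m[:100]=0
    ys,xs=np.nonzero(m); print(n,'blue bbox',xs.min(),ys.min(),xs.max(),ys.max(),len(xs))
    for d in ([.04,-.028,.0225],[.04,.028,.0225],[.04,-.028,-.0225],[-.04,-.028,-.0225],[-.07,0,-.0115]): print(d,proj(c,C+Y.apply(d)).round(1))
s=np.load('side9.npy');t=np.load('top9.npy')
save('p9',np.hstack([cv2.resize(s[170:270,290:410],(480,400),interpolation=2),cv2.resize(t[130:210,330:394],(320,400),interpolation=2)]))
E
```

```text
t 22.6 p [ 0.6735 -0.0813  0.0388] q [ 0.22  0.65 -0.25  2.3   2.87  0.6   1.86] a [ 0.71 -0.05 -0.71] yt [-0.08 -1.   -0.  ] fk err 0.0005
[ 0.06576808  0.67764802 -2.21426189]
C [ 0.6644 -0.0806  0.048 ]
side blue bbox 336 233 374 263 175
[0.04, -0.028, 0.0225] [376.7 236.6]
[0.04, 0.028, 0.0225] [362.2 226.5]
[0.04, -0.028, -0.0225] [375.2 251.9]
[-0.04, -0.028, -0.0225] [349.8 262. ]
[-0.07, 0, -0.0115] [333.  256.4]
top blue bbox 353 152 376 179 506
[0.04, -0.028, 0.0225] [377.3 150.9]
[0.04, 0.028, 0.0225] [353.6 149.6]
[0.04, -0.028, -0.0225] [375.2 155.3]
[-0.04, -0.028, -0.0225] [373.8 187.3]
[-0.07, 0, -0.0115] [362.1 198.3]
```

View pics/p9.png

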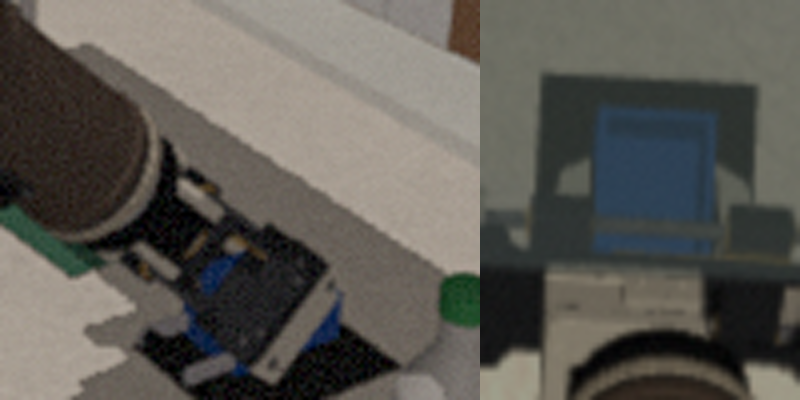

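The top crop shows the tub square over the pad and about 8 mm short of centre towards the robot (far rim at row 152, predicted 150). I correct that and lower slowly.

Call:
{"api": "send_rows", "payload": {
  "deltas": [
    [[0.001,0,-0.002],[0,0,0],0.05],
    [[0.001,0,-0.002],[0,0,0],0.05],
    [[0.001,0,-0.002],[0,0,0],0.05],
    [[0.001,0,-0.002],[0,0,0],0.05],
    [[0.001,0,-0.002],[0,0,0],0.05],
    [[0.001,0,-0.002],[0,0,0],0.05],
    [[0.001,0,-0.002],[0,0,0],0.05],
    [[0.001,0,-0.002],[0,0,0],0.05],
    [[0,0,-0.001],[0,0,0],0.05],
    [[0,0,0],[0,0,0],0.05]
  ]
}}

```text
clock: 23.7
position: [0.6808, -0.0813, 0.0225]
ee_rot: [2.875, -0.109, 1.192]
force: [0.2, -0.1, -2.1]
width: 0.609
```

Call:
{"api": "send_rows", "payload": {
  "deltas": [
    [[0,0,-0.0005],[0,0,0],0.05],
    [[0,0,-0.0005],[0,0,0],0.05],
    [[0,0,-0.0005],[0,0,0],0.05],
    [[0,0,-0.0005],[0,0,0],0.05],
    [[0,0,-0.0005],[0,0,0],0.05],
    [[0,0,-0.0005],[0,0,0],0.05],
    [[0,0,0],[0,0,0],0.05],
    [[0,0,0],[0,0,0],0.05],
    [[0,0,0],[0,0,0],0.05],
    [[0,0,0],[0,0,0],0.05]
  ]
}}

```text
clock: 24.7
position: [0.6812, -0.0813, 0.0211]
ee_rot: [2.873, -0.108, 1.196]
force: [-6.8, 0.2, 12.3]
width: 0.607
```

The tub is on the pad (12 N). I ease up 1 mm, open slowly, and retreat along the tool axis.

Call:
{"api": "send_rows", "payload": {
  "deltas": [
    [[0,0,0.0005],[0,0,0],0.05],
    [[0,0,0.0005],[0,0,0],0.05],
    [[0,0,0],[0,0,0],0.057],
    [[0,0,0],[0,0,0],0.06],
    [[0,0,0],[0,0,0],0.065],
    [[0,0,0],[0,0,0],0.07],
    [[0,0,0],[0,0,0],0.075],
    [[0,0,0],[0,0,0],0.08],
    [[0,0,0],[0,0,0],0.083],
    [[0,0,0],[0,0,0],0.083]
  ]
}}

```text
clock: 25.7
position: [0.681, -0.0813, 0.0208]
ee_rot: [2.875, -0.109, 1.193]
force: [0.3, 0.4, -0.4]
width: 0.899
```

Call:
{"api": "send_rows", "payload": {
  "deltas": [
    [[-0.004,0.0002,0.004],[0,0,0],0.083],
    [[-0.007,0.0005,0.007],[0,0,0],0.083],
    [[-0.01,0.0007,0.01],[0,0,0],0.083],
    [[-0.01,0.0007,0.01],[0,0,0],0.083],
    [[-0.01,0.0007,0.01],[0,0,0],0.083],
    [[-0.01,0.0007,0.01],[0,0,0],0.083],
    [[-0.01,0.0007,0.01],[0,0,0],0.083],
    [[-0.012,0.0007,0.012],[0,0,0],0.083],
    [[-0.012,0.0007,0.012],[0,0,0],0.083],
    [[-0.012,0.0007,0.012],[0,0,0],0.083]
  ]
}}

```text
clock: 26.7
position: [0.5825, -0.0749, 0.1189]
ee_rot: [2.875, -0.109, 1.193]
force: [-0.0, -0.0, -1.8]
width: 0.902
```

```bash
python3 - <<'E'
from plan import *
show(); print(arm.observe()['force'])
t=get_image('top'); s=get_image('side'); c=cam('top')
m=cv2.inRange(cv2.cvtColor(t,cv2.COLOR_RGB2HSV),(100,100,30),(125,255,255)); m[:120]=0; m[215:]=0; m[:,:330]=0; m[:,400:]=0
q=max(cv2.findContours(m,cv2.RETR_EXTERNAL,cv2.CHAIN_APPROX_NONE)[0],key=cv2.contourArea)
P=np.array([onz(c,u,v,.048)[:2] for u,v in q[:,0]],np.float32)*1000; print(cv2.boundingRect(q),cv2.minAreaRect(P))
save('f10',np.hstack([cv2.resize(s[130:320,180:435],(510,380),interpolation=2),cv2.resize(t[130:225,325:395],(280,380),interpolation=2)]))
E
```

```text
t 26.7 p [ 0.5825 -0.0749  0.1189] q [ 0.24  0.39 -0.28  2.47  2.85  0.51  1.83] a [ 0.71 -0.05 -0.71] yt [-0.07 -1.   -0.  ] fk err 0.0004
[-0.0341568  -0.00608188 -1.75304157]
(351, 150, 25, 37) ((666.4278564453125, -79.3504638671875), (56.112548828125, 86.98623657226562), 85.29295349121094)
```

View pics/f10.png

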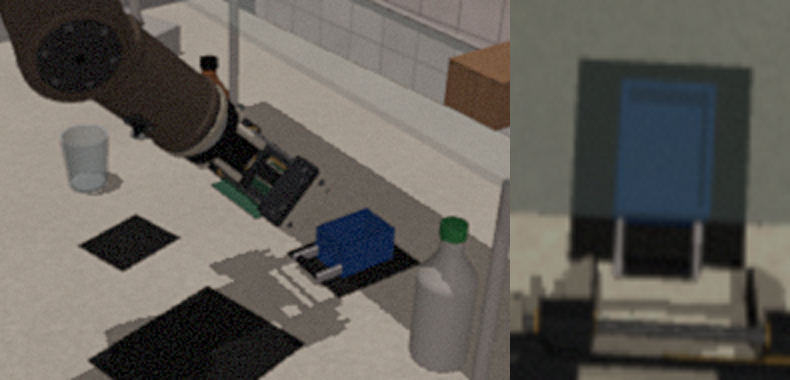

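The tub sits flat on the pad with its handle to the robot, at about (0.669, -0.079) and yaw -4.7°. The pad is at (0.670, -0.080), yaw -4.1°. The gripper is clear, so I hand in.

```bash
python3 -c "
from cell import job; print(job.sign_off())"
```

```text
the job is handed in; nothing more can be done
None
```

The tub is right way up on the middle-sized grey pad, with its handle towards the robot, and I handed the job in at 26.7 s of the 66 s. The sign-off gives no verdict.

**What I did:** I lifted the tub by its bar so it swung down and stood it on its plain end on the green pad. I then regripped its sides with the tool tilted 45°, rolled it half a turn, lowered it onto the grey pad and backed the gripper off.

**Last checks:**
- **Position:** in the last top view the tub is at about (0.669, -0.079) m. I measured the pad centre at (0.670, -0.080) m at the start, so it is off by about 1 mm against a limit of 15 mm. The visible blue outline, which includes part of the near wall, came out 87 mm long instead of 80. I allowed about 3 mm for that; without the correction it is about 3 mm off.
- **Squareness:** the tub's yaw is about 0.6° off the pad's, against a limit of 11°.
- **Other objects:** the bottles and the beaker look undisturbed in the last picture. I did not measure them again.

**What disagreed:**
- Backing out from the bar, joint 4 reached its range limit and the tool drifted from the commanded path by some centimetres. It stayed clear of the tub, and I saw no failure reported.
- The force still read -1.8 N vertically when I handed in, although the gripper looks clear of the tub in the picture.

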